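Hold a sprung end cover shut on its housing

ROBOT

A 7-joint arm with a two-finger parallel gripper is mounted at the origin on the work surface. World frame = base frame: x ahead of the robot, y to its left, z up, the work surface at z = 0. Lengths are in m, angles in rad, forces in N, time in s.
With the tool pointing down it reaches from about 0.35 to 0.9 m from the base axis. Payload 8.1 kg.
Tool frame: the origin (TCP) lies midway between the tips of the shut fingers; the grasp point (between the pads) lies 19 mm behind it; z points along the fingers, y is the line along which they close (so a half turn about z gives the same grasp; the last joint's range is limited). The gripper opens to 85 mm and grips with 20 to 120 N. Pads are 22 mm wide; open, the fingers measure 114 mm over their backs; the gripper's body (76 mm by 85 mm) begins 54 mm behind the grasp point. The pads swing forward as they close: fully open they stand 13 mm farther back than shut.
Start: joints at [-1.229, 0.434, 0.025, 1.573, -0.012, 1.134, -0.075], TCP at [0.269, 0.564, 0.231] pointing down, gripper open.
Joint ranges: [-2.62, 2.62], [-0.44, 2.09], [-1.27, 1.32], [0.08, 2.57], [-1.32, 4.46], [0.12, 2], [-2.74, 2.74]. Speed limits (rad/s): [2.22, 2.22, 3.01, 3.01, 3.14, 3.14, 3.14].

INTERFACE

Orientations are given as a rotation vector (axis times angle).
In Python, from bench import robot gives the robot as it stands. The module is installed in compiled form; this text tells all that it offers. Calls block until the motion is done:
- robot.goto(position, orientation): joint-space move of the TCP to a pose.
- robot.movel(position, ori=None, vel=0.15): straight line of the TCP; ori=None keeps the orientation; vel is the mean speed in m/s.
- robot.move_joints(angles): joint-space move.
- robot.gripper_open() and robot.grasp(newtons=None): open the fingers fully, or close them until they stop; newtons is the grip in N (None keeps the last).
- robot.hold(seconds).
- robot.ik(position, orientation): joint angles nearest the present ones, or None.
- robot.snapshot(name): name is "side" or "top"; returns a dict with "image" (480x640x3 uint8, red, green, blue), "K" (3x3 intrinsics, pixels), "extrinsics" (4x4, takes a point from world to camera coordinates). Camera axes: x right, y up, looking along -z (the intrinsics and any distortion apply to the point x, -y, -z); pixel columns grow to the right and rows downward; lengths in m; the calibration is good to about 2 mm. A picture is of the moment at which its call begins. There is no depth.
A pose or a line that the arm cannot do raises robot.PlanningError and nothing moves.
- robot.close_job(): hands the job in; it is judged then, once.
Readings, each from a call of its own:
- robot.read_clock(): time.
- robot.read_joints(): joint angles.
- robot.read_joint_vel(): joint speeds.
- robot.read_joint_torque(): joint torques, N m.
- robot.read_ee_pos(): TCP position.
- robot.read_tcp_rot(): TCP orientation.
- robot.read_wrist_force(): force on the tool from outside, world axes, zero at the start.
- robot.read_torque(): the same for the moment, N m.
- robot.read_finger_gap(): finger opening in m.
- robot.read_grasp_force(): force on a finger pad.
Only numpy, scipy, OpenCV 4.12 (cv2) and the standard library are available. Lean on these libraries where they do the work, as an engineer would, in place of code of your own. Each camera call takes 0.05 s, during which the arm holds its last target. There are 200 camera calls.

TASK

Take the top end cover off the nested pile and fit its round skirt into the mouth of the clamped spring housing, the cover's two slotted ears lined up with the housing's two bolt lugs. Press it straight down against the spring until its flange is closed on the gasket, and finish while still holding it there with a steady downward push of about 15 N (12 to 20 N) so that a workmate can put in the two screws; do not let go. Do not ram it, and leave the rest of the pile and everything else on the bench where it is.

Things in the scene. Friction and masses are not known exactly. Their poses are not given: they have to be found in the camera images.
- cover_top: end cover to fit, top of 3 alike: cast aluminium, 0.18-0.29 kg. Origin: centre of the skirt's lower edge, z up. Hollow round skirt 66 mm outer, 54 inner diameter, z 0-26 mm. Flange disc 86 diameter, z 26-34, with a forked ear (34 wide, open 14 mm slot) at both ends of its x axis, to x = +-65. Square boss 34 x 34 (sides along x, y), z 34-58, to grip. Half turn: same.
- cover_mid: cover of the same kind, second in the pile, to stay there. cover_top's skirt rests on its flange around its boss (3 mm play all round; cover_top's origin 34 mm above this one's), so cover_top is free once lifted by more than 24 mm.
- cover_low: cover of the same kind, lowest in the pile, standing on the bench on its skirt (origin at bench height), to stay there.
- housing: blue-grey upright spring housing, cylinder 92 mm outer diameter, 72 mm bore, clamped in a steel bench fixture (base plate 150 x 170 x 16 mm, jaws up to 50 mm high at +-y); fixed. Origin at bench height under its centre, z up. Two bolt lugs 34 mm wide on its x axis, just below the mouth, tapped holes at x = +-54 mm. A half turn makes no difference.
- housing_mouth (a point): centre of the housing's open mouth, level with the top of the 2 mm black gasket round it, 118 mm above the bench; axes as the housing. With the cover closed, the cover's origin is 26 mm below this point.
- spring_seat (a joint): m, how far the coil spring in the housing is pressed down. 0: at rest, spring top 16 mm below the mouth, a cover laid on it stays 10 mm short of closed; 0.010: cover closed. The spring pushes up 5 N at rest (more than the cover weighs) plus 0.55 N per mm: 10.5 N at closed. Beyond that the gasket and rim take the push and are stiff.
- screw_tray: small blue divided tray of screws, 100 x 64 x 22 mm, bystander; origin under its centre
- driver: screwdriver with yellow handle, 200 mm long, 26 mm high, lying, bystander; origin under its middle, x along it
- threadlock: red bottle of thread locker, 38 mm diameter, 110 mm high, bystander; origin under its centre
- finished_unit: finished housing with its cover screwed on, standing, 134 mm high, 136 mm across its ears, bystander; origin under its centre
- air_cylinder: aluminium pneumatic cylinder lying, 230 mm long, 44 mm high, bystander; origin under the middle of its tube, x along it to the rod
- mallet: rubber mallet lying, 240 mm long, 56 mm high, bystander; origin on the bench near its middle, x along it to the head
Not all that is in view belongs to the job. Leave any orange look-alike of the housing alone.

How it is judged:
By the outcome, as a careful person would: the job done as asked, in the order asked, and still so for the second after the job is handed in, while the arm keeps its last pose, push and grip.
It also fails if it takes over 51 s, if anything falls off the work surface, if the arm or the gripper's body presses on something with over 40 N, if the wrist force passes 120 N, or if a joint passes its speed limit or range.

## Working session

There is one attempt and no reset: what is moved stays moved. The work goes in short steps, each a Python script; the robot and the scene stay as the last script left them, time stands still between calls to the robot, and variables do not carry over. Pictures are saved under pics/ and viewed, at most 10 in all, crops included, and the job is handed in when it is done.

```bash
mkdir -p pics
python3 - <<'E'
from bench import robot
import cv2,numpy as np,pickle
d={}
for n in("top","side"):
    s=robot.snapshot(n); d[n]=s; cv2.imwrite(f"pics/{n}0.png",s["image"][:,:,::-1])
    print(n,{k:(v.tolist() if hasattr(v,'tolist') else v) for k,v in s.items() if k!="image"})
pickle.dump(d,open("s0.pkl","wb"))
print(robot.read_clock(),robot.read_ee_pos(),robot.read_tcp_rot(),robot.read_wrist_force())
E
```

```text
top {'K': [[612.2586523766772, 0.0, 322.6866823019109], [0.0, 612.2586523766772, 241.82100454250335], [0.0, 0.0, 1.0]], 'extrinsics': [[-0.013974250457120757, -0.9998780211649899, 0.006975895307807807, -0.017541392576232443], [0.990049399497327, -0.01285922441199085, 0.14013146292858195, -0.5626926467995019], [-0.14002466525274804, 0.008864713120338055, 0.9901083324475914, -1.7701282192318673], [0.0, 0.0, 0.0, 1.0]]}
side {'K': [[549.4584323028589, 0.0, 311.24895120375214], [0.0, 549.4584323028589, 240.51608134720138], [0.0, 0.0, 1.0]], 'extrinsics': [[0.8166605199512249, -0.5770655950949491, 0.007803467864167452, -0.4513456673498001], [0.44918851090870987, 0.6440627545000875, 0.6192033994846728, -0.29888259435951103], [-0.3623469012156871, -0.5021737420688898, 0.7851918593286088, -1.0839683701355904], [0.0, 0.0, 0.0, 1.0]]}
0.1 [0.26877479 0.56374161 0.23060919] [-6.92985716e-01 -3.06401695e+00  2.22937397e-03] [ 0.02864862  1.10202727 -0.36097973]
```

View pics/top0.png

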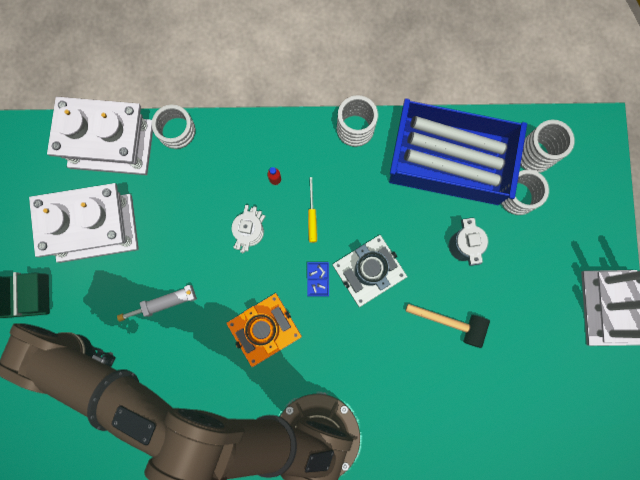

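View pics/side0.png

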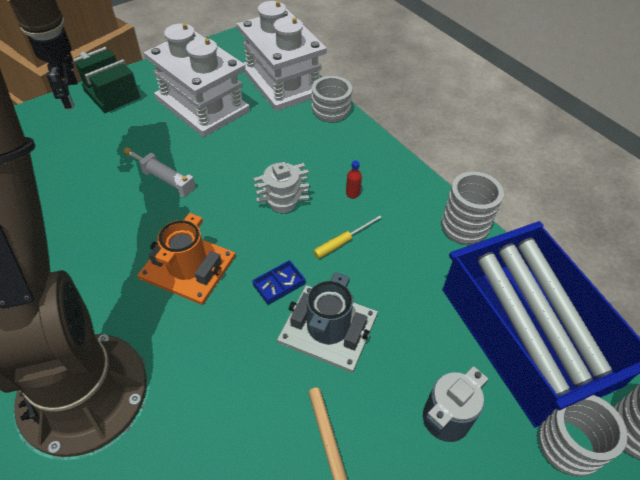

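The top view shows the pile at about (247,228), the clamped housing at (372,267), the orange look-alike at (262,330) and the finished unit at (471,242). I'll zoom in on the pile and the housing in both views.

Run:
```python
import cv2,numpy as np,pickle
d=pickle.load(open("s0.pkl","rb"))
def c(n,u,v,w,h,s): return cv2.resize(d[n]["image"][v:v+h,u:u+w,::-1],(400,300),interpolation=cv2.INTER_CUBIC)
a=np.hstack([c("top",212,204,64,48,0),c("top",324,232,96,72,0)])
b=np.hstack([c("side",243,154,80,60,0),c("side",270,260,120,90,0)])
cv2.imwrite("pics/crop0.png",np.vstack([a,b]))
```

```text
(no output)
```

View pics/crop0.png

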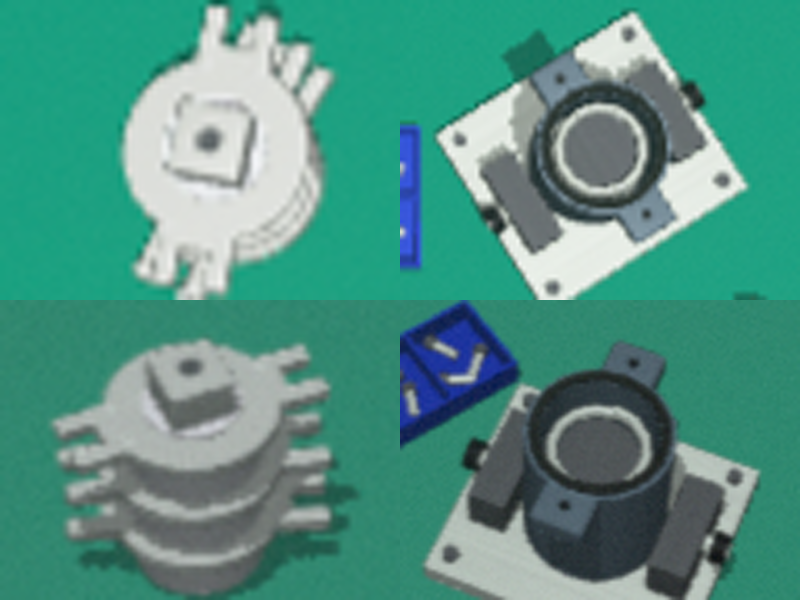

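The boss hole, flange and ears are visible on the pile, and both lug holes and the gasket ring on the housing. Next I refine the hole centroids, triangulate them, and enlarge the pile to get its yaw.

```bash
cat > h.py <<'E'
import cv2,numpy as np
def ray(s,uv):
    E=s["extrinsics"];R=E[:3,:3];o=-R.T@E[:3,3];p=np.linalg.inv(s["K"])@[uv[0],uv[1],1]
    d=R.T@(p*[1,-1,-1]);return o,d/np.linalg.norm(d)
def plane(s,uv,z): o,d=ray(s,uv);return o+d*(z-o[2])/d[2]
def tri(a,ua,b,ub):
    o1,d1=ray(a,ua);o2,d2=ray(b,ub)
    t=np.linalg.lstsq(np.c_[d1,-d2],o2-o1,rcond=None)[0];p,q=o1+d1*t[0],o2+d2*t[1]
    return (p+q)/2,np.linalg.norm(p-q)
def proj(s,P):
    c=s["extrinsics"]@np.r_[P,1];q=s["K"]@(c[:3]*[1,-1,-1]);return q[:2]/q[2]
def dark(s,uv,r=3):
    g=cv2.cvtColor(s["image"],cv2.COLOR_RGB2GRAY).astype(float);u,v=map(round,uv)
    w=g[v-r:v+r+1,u-r:u+r+1];w=np.clip(np.median(w)-8-w,0,None);Y,X=np.mgrid[-r:r+1,-r:r+1]
    return np.array([u+(w*X).sum()/w.sum(),v+(w*Y).sum()/w.sum()])
E
python3 - <<'E'
from h import *;import pickle
d=pickle.load(open("s0.pkl","rb"));T,S=d["top"],d["side"]
for n,a,b,z in(("boss",(245,226),(281,167),.126),("lug1",(362,250),(340,278),.11),("lug2",(383,283),(319,321),.11)):
    ua,ub=dark(T,a),dark(S,b);print(n,ua,ub,*tri(T,ua,S,ub),"planes",plane(T,ua,z),plane(S,ub,z))
c=lambda n,u,v,w,h:cv2.resize(d[n]["image"][v:v+h,u:u+w,::-1],(400,560),interpolation=cv2.INTER_CUBIC)
cv2.imwrite("pics/crop1.png",np.hstack([c("top",227,200,40,56),cv2.resize(S["image"][155:205,250:318,::-1],(400,560))]))
E
```

```text
boss [244.93581081 225.92905405] [280.5964691  166.96595208] [0.59885087 0.19391876 0.12705798] 0.0015392873357903854 planes [0.5983269  0.19436712 0.126     ] [0.60015021 0.19459013 0.126     ]
lug1 [361.8862069  250.25517241] [339.58823529 278.50519031] [ 0.52627485 -0.13496298  0.11668678] 0.0005809853256724506 planes [ 0.52686392 -0.13531167  0.11      ] [ 0.52956273 -0.13162261  0.11      ]
lug2 [382.51492537 282.70522388] [318.85185185 321.13888889] [ 0.43399755 -0.19083118  0.11644724] 0.0009566442366558149 planes [ 0.4340361  -0.19129678  0.11      ] [ 0.4367072  -0.18807618  0.11      ]
```

View pics/crop1.png

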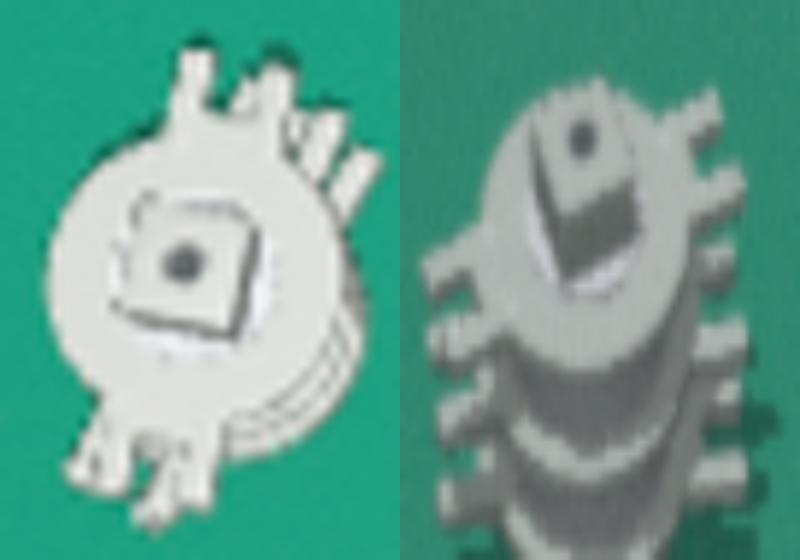

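In the top view, the prong tips of the top cover's upper ear are at about (246.8,205.2) and (254.7,206.8), and those of its lower ear at (238.5,248.5) and (247,250.5). The housing midpoint is about (0.480,-0.163) with a yaw of 31°. Lug holes measure 107.9 mm apart against 108 nominal.

```bash
cat >> h.py <<'E'
from scipy.spatial.transform import Rotation as Ro
def down(yaw): # tool z down, tool y axis along world angle yaw
    y=np.array([np.cos(yaw),np.sin(yaw),0]);z=np.array([0,0,-1.]);return Ro.from_matrix(np.c_[np.cross(y,z),y,z]).as_rotvec()
E
python3 - <<'E'
from h import *;import pickle
from bench import robot
d=pickle.load(open("s0.pkl","rb"));T,S=d["top"],d["side"]
m=lambda s,l:np.mean([plane(s,p,.100) for p in l],0)
for s,u,l in((T,[(246.8,205.2),(254.7,206.8)],[(238.5,248.5),(247,250.5)]),(S,[(303.1,163.75),(308.2,170.6)],[(255.1,179.6),(256.3,185.8)])):
    a,b=m(s,u),m(s,l);e=a-b;print(a,b,(a+b)/2,np.linalg.norm(e),np.degrees(np.arctan2(e[1],e[0])))
print(Ro.from_rotvec(robot.read_tcp_rot()).as_matrix().round(2).tolist())
for yc in(-11,):
  for k in(0,90,180,270):
    A=robot.ik([.599,.1945,.18],down(np.radians(yc+k)));
    for dk in(0,180):
      B=robot.ik([.480,-.163,.22],down(np.radians(31.2+k+dk)));print(k,dk,None if A is None else np.round(A,2),None if B is None else np.round(B,2))
E
```

```text
[0.66067059 0.18097455 0.1       ] [0.53474122 0.20343273 0.1       ] [0.59770591 0.19220364 0.1       ] 0.12791628548066875 -10.111790011880903
[0.66376464 0.18224565 0.1       ] [0.53646136 0.20682008 0.1       ] [0.600113   0.19453286 0.1       ] 0.12965349211231625 -10.925899460417167
[[-0.9, 0.43, -0.0], [0.43, 0.9, -0.0], [-0.0, -0.0, -1.0]]
0 0 [-0.7   0.51  0.45  1.65 -0.25  1.04 -0.36] [-0.46  0.32  0.89  1.92 -0.29  1.03  1.1 ]
0 180 [-0.7   0.51  0.45  1.65 -0.25  1.04 -0.36] [-0.62  0.42  1.17  1.93 -0.44  1.08 -1.86]
90 0 [-0.49  0.49  0.13  1.63 -0.07  1.03  1.04] [-0.3   0.28  0.66  1.91 -0.2   1.02  2.56]
90 180 [-0.49  0.49  0.13  1.63 -0.07  1.03  1.04] [-0.53  0.35  1.    1.92 -0.34  1.05 -0.41]
180 0 [-0.26  0.5  -0.21  1.61  0.12  1.05  2.45] [-0.62  0.42  1.17  1.93 -0.44  1.08 -1.86]
180 180 [-0.26  0.5  -0.21  1.61  0.12  1.05  2.45] [-0.46  0.32  0.89  1.92 -0.29  1.03  1.1 ]
270 0 [-0.87  0.56  0.73  1.67 -0.42  1.08 -1.78] [-0.53  0.35  1.    1.92 -0.34  1.05 -0.41]
270 180 [-0.87  0.56  0.73  1.67 -0.42  1.08 -1.78] [-0.3   0.28  0.66  1.91 -0.2   1.02  2.56]
```

Run:
```python
from h import *
from bench import robot
o=down(np.radians(-10.7));P=np.array([.5992,.1941,0])
st=lambda t:print(t,round(robot.read_clock(),2),robot.read_ee_pos().round(4),np.round(robot.read_wrist_force(),2),np.round(robot.read_torque(),2),round(float(robot.read_finger_gap()),4),robot.read_grasp_force())
robot.goto(P+[0,0,.20],o);st("above")
robot.movel(P+[0,0,.1035],vel=.08);st("down")
robot.grasp(80);robot.hold(.2);st("grip")
robot.movel(P+[0,0,.1065],vel=.02);robot.hold(.2);st("lift3")
s=robot.snapshot("side");cv2.imwrite("pics/lift.png",cv2.resize(s["image"][110:230,200:360,::-1],(800,600)))
```

```text
above 1.91 [0.5985 0.1962 0.1999] [ 0.01  0.31 -0.29] [-0.04 -0.01  0.  ] 0.0852 0.0
down 3.27 [0.5996 0.1942 0.1041] [-0.72 -0.69  0.03] [0.04 0.05 0.02] 0.0854 0.0
grip 3.99 [0.5996 0.1941 0.104 ] [0.25 0.01 4.4 ] [-0.08  0.19  0.02] 0.0324 79.64948415756226
lift3 4.49 [0.5989 0.194  0.1062] [ 0.16 -0.57 -2.28] [-0.01  0.01 -0.02] 0.0323 79.50245261192322
```

View pics/lift.png

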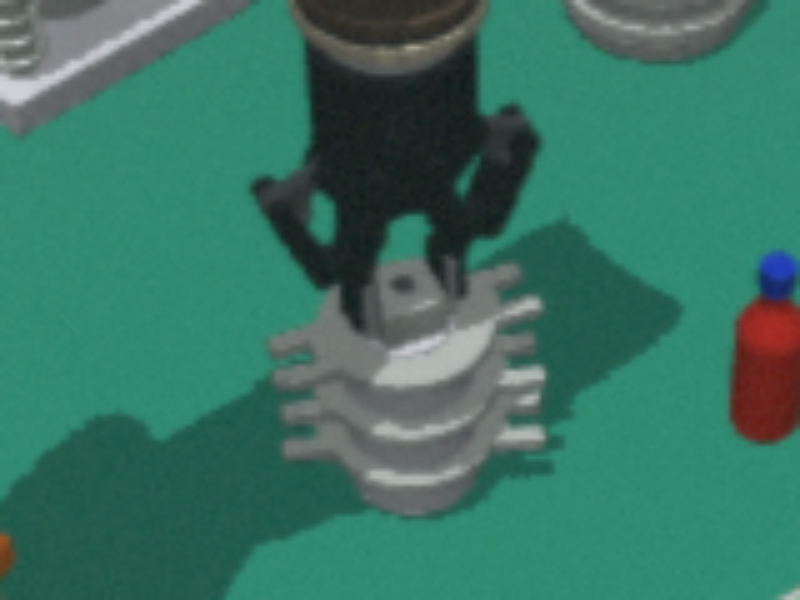

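The grip is good: a 32.4 mm gap squared on the boss, a load of about 2.3 N, and the rest of the pile unmoved. Next I lift it and move over the housing.

Run:
```python
from h import *;import pickle
from bench import robot
st=lambda t:print(t,round(robot.read_clock(),2),robot.read_ee_pos().round(4),np.round(robot.read_wrist_force(),2),np.round(robot.read_torque(),2),round(float(robot.read_finger_gap()),4))
p=robot.read_ee_pos();H=np.array([.4801,-.1629,.20])
robot.movel([p[0],p[1],.20],vel=.08);st("up")
robot.movel(H,ori=down(np.radians(31.2)),vel=.12);robot.hold(.3);st("over")
s={n:robot.snapshot(n) for n in("top","side")};pickle.dump(s,open("s1.pkl","wb"))
c=lambda n,u,v:cv2.resize(s[n]["image"][v:v+120,u:u+80,::-1],(400,600),interpolation=cv2.INTER_CUBIC)
cv2.imwrite("pics/over.png",np.hstack([c("side",285,230),cv2.resize(s["side"]["image"][140:240,220:287,::-1],(400,600))]))
R=Ro.from_rotvec(robot.read_tcp_rot()).as_matrix();print(R.round(3).tolist())
print("expected boss hole px",proj(s["side"],[.4801,-.1629,.222]),proj(s["top"],[.4801,-.1629,.222]))
```

```text
up 5.86 [0.5987 0.194  0.1994] [-0.11  0.08 -2.48] [-0.   -0.02 -0.  ] 0.0325
over 9.44 [ 0.4801 -0.1628  0.2   ] [-0.21 -0.22 -1.95] [-0.06  0.02  0.01] 0.0321
[[-0.518, 0.855, -0.0], [0.855, 0.518, -0.0], [0.0, -0.0, -1.0]]
expected boss hole px [331.25108022 268.31322001] [375.69824546 262.3050749 ]
```

View pics/over.png

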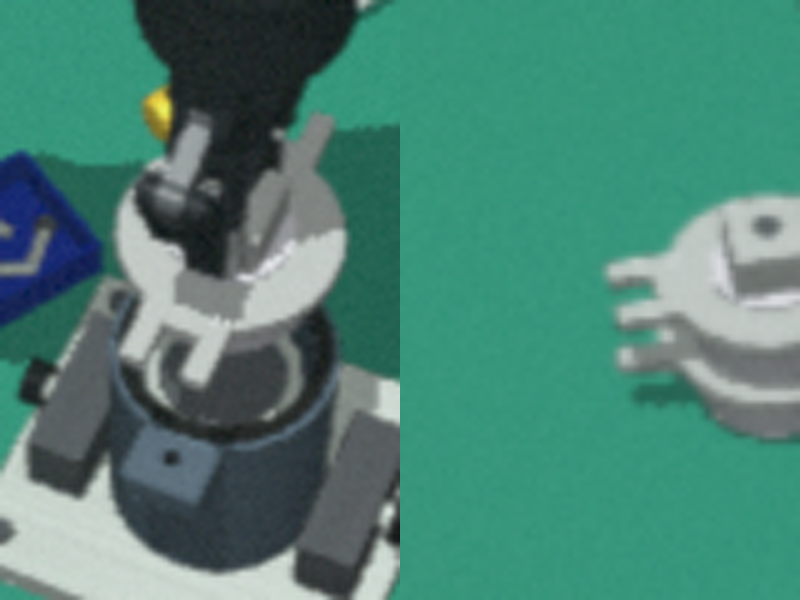

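The cover hangs level over the mouth with its ears along the lugs, and the pile is intact. The near prong tips are at about (311.6,301) and (324.6,305.6), and the flange's left and right extremes at u = 308.4 and 354.4. I'll compare these with the predictions in the same view.

Run:
```python
from h import *;import pickle
s=pickle.load(open("s1.pkl","rb"))["side"]
c=np.array([.4801,-.1629,0]);a=np.radians(31.2);X=np.array([np.cos(a),np.sin(a),0]);Y=np.array([-X[1],X[0],0])
th=np.linspace(0,6.28,200)
for z in(.196,.198):
    q=np.array([proj(s,c+.043*(np.cos(t)*X+np.sin(t)*Y)+[0,0,z]) for t in th]);print("flange ext",q.min(0),q.max(0))
    print("tips",[proj(s,c-.065*X+k*Y+[0,0,z]).round(1) for k in(.012,-.012)])
m=np.mean([plane(s,p,.197) for p in((311.6,301),(324.6,305.6))],0)-[c[0],c[1],0];print("tipmid in housing frame",m@X,m@Y)
for uv in((339.588,278.505),(318.852,321.139)):
    q=plane(s,uv,.1165)-c;print("lug",q@X,q@Y)
```

```text
flange ext [307.62926807 257.8125429 ] [353.87012942 296.00515267]
tips [array([310.9, 301.5]), array([323.2, 306.1])]
flange ext [307.63210181 257.18874854] [353.94417139 295.4082804 ]
tips [array([310.9, 300.9]), array([323.2, 305.5])]
tipmid in housing frame -0.06383592071496605 -0.0016128389974787369
lug 0.05426195785326873 -0.00022412302568437098
lug -0.053648415309249 -0.0004104777630627478
```

Run:
```python
from h import *
from bench import robot
st=lambda t:print(t,round(robot.read_clock(),2),robot.read_ee_pos().round(4),np.round(robot.read_wrist_force(),2),np.round(robot.read_torque(),2))
a=np.radians(31.2);c=np.array([.4801,-.1629,0])+.0009*np.array([-np.sin(a),np.cos(a),0])
robot.movel(c+[0,0,.160],vel=.05);robot.hold(.2);st(.16)
for z in(.154,.150,.146,.142,.139,.136,.133,.130):
    robot.movel(c+[0,0,z],vel=.02);st(z)
    f=np.array(robot.read_wrist_force())
    if f[2]>14 or np.hypot(f[0],f[1])>6: print("stop");break
```

```text
0.16 10.69 [ 0.4798 -0.1622  0.1603] [-0.11 -0.27 -2.53] [-0.03  0.01  0.02]
0.154 11.14 [ 0.4795 -0.1621  0.1538] [ 0.23 -0.15 -2.2 ] [-0.09 -0.03 -0.02]
0.15 11.49 [ 0.4795 -0.1621  0.1498] [-0.43  0.08 -1.86] [ 0.03 -0.02 -0.01]
0.146 11.84 [ 0.4795 -0.1621  0.1458] [-0.63  0.33 -3.02] [-0.07 -0.   -0.02]
0.142 12.19 [ 0.4795 -0.1621  0.1419] [ 0.72  0.1  -2.39] [ 0.01 -0.04 -0.  ]
0.139 12.49 [ 0.4795 -0.1621  0.1389] [-0.63  0.3  -2.71] [ 0.03 -0.    0.05]
0.136 12.79 [ 0.4799 -0.1622  0.1362] [-0.27  0.06  3.08] [-0.01  0.28  0.01]
0.133 13.09 [ 0.4799 -0.1622  0.1331] [-0.51  0.62  4.33] [-0.03  0.25  0.  ]
0.13 13.39 [ 0.4799 -0.1622  0.1302] [-0.84  0.96  6.  ] [-0.01  0.37 -0.02]
```

Run:
```python
from h import *
from bench import robot
a=np.radians(31.2);c=np.array([.4801,-.1629,0])+.0009*np.array([-np.sin(a),np.cos(a),0])
def F(n=12):
    L=[]
    for _ in range(n): robot.hold(.03);L.append(robot.read_wrist_force())
    return np.mean(L,0)
z=.1292
while z>.124:
    robot.movel(c+[0,0,z],vel=.01);f=F();print(round(z,5),round(robot.read_clock(),2),robot.read_ee_pos()[2].round(5),f.round(2))
    if f[2]>13 or robot.read_clock()>38: break
    z-=.0004 if f[2]<7.8 else .0001
robot.hold(.5);print(F(15).round(2),np.round(robot.read_torque(),2),robot.read_finger_gap(),robot.read_clock())
s=robot.snapshot("side");cv2.imwrite("pics/closed.png",cv2.resize(s["image"][230:350,255:415,::-1],(800,600),interpolation=cv2.INTER_CUBIC))
```

```text
0.1292 14.04 0.12951 [-0.55  0.38  6.82]
0.1288 14.69 0.12913 [-0.93  0.41  7.08]
0.1284 15.34 0.12877 [-0.98  0.4   7.2 ]
0.128 15.99 0.12837 [-1.08  0.17  7.44]
0.1276 16.64 0.12805 [-1.17  0.67  8.51]
0.1275 17.29 0.12803 [-1.64  0.64  9.83]
0.1274 17.94 0.12801 [-1.9   1.01 11.05]
0.1273 18.59 0.12798 [-2.31  0.91 12.45]
0.1272 19.24 0.12798 [-2.71  1.35 14.11]
[-2.85  1.1  13.62] [0.04 0.9  0.01] 0.03267774462836178 20.2417
```

View pics/closed.png

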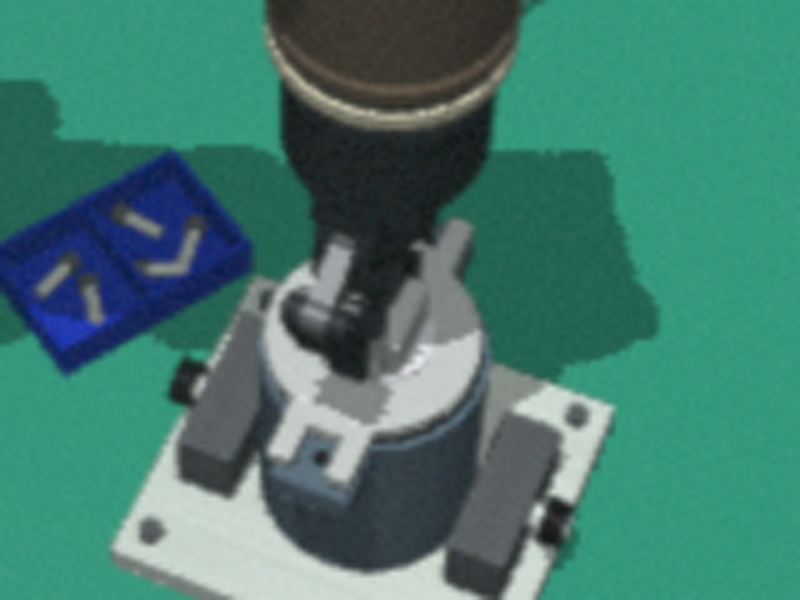

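The cover is closed on the gasket. The tapped hole at about (319,321) shows inside the ear slot, TCP height is the expected 0.128 m, and it stopped moving while the force rose. The push is steady at about 14 N at the wrist, or 16 N with the cover's weight.

```bash
python3 -c "
from bench import robot
print(robot.read_wrist_force(),robot.close_job(),robot.read_clock())"
```

```text
the job is handed in; nothing more can be done
the job is handed in; nothing more can be done
```

The top cover is fitted in the housing with its ears on the lugs and its flange closed on the gasket; I handed the job in at about 20 s, still gripping it and pushing down with about 14 N at the wrist (about 16 N on the housing with the cover's weight), though no verdict was shown.

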